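Scrape the carrots into the blanching basket and lift it level

TASK

Take the bench scraper out of its stand and use it to push all six carrot pieces off the chopping board into the wire basket that stands against the board's edge, without touching the carrots with the gripper, then put the scraper fully back in its stand. Swing the basket's folded handle upright, lift the basket by it, keeping it level, without losing a carrot, until at least 10 cm of air is under it. Finish while still holding the basket there, level and steady; leave everything else on the table alone.

Things in the scene. Friction and masses are not known exactly. Their poses are not given: they have to be found in the camera images.
- board: fixed chopping board (butcher block on feet), 210 (its x) x 270 (its y) x 50 mm; origin: centre of its underside on the table; z up; flat top 50 mm over the origin. The basket stands at its -y edge, so the pieces are swept along its -y.
- basket: loose steel wire basket, 0.55 kg, 184 (its x) x 150 (its y) mm outside, walls 3 mm, rim 46 mm high, floor 4 mm; origin: centre of its underside; z up. Its +y wall stands 2 to 8 mm from the board's -y edge, axes nearly parallel to the board's. A wire handle (bail) turns on two ears, on an axis along the basket's x, 56 mm over the origin.
- bail (a joint): angle of the basket's handle: 0 = upright, positive = folded towards the basket's -y (away from the board), limits -1.25 to 1.25 rad; a little hinge friction (0.09 N m) keeps it where it is left. It starts folded at 0.75 to 1.1, its highest part then 109 to 137 mm over the table
- bail_grip (a point): centre of the black grip sleeve of the handle: diameter 16 mm, 80 mm long, along the basket's x; 100 mm from the hinge axis. The sleeve can be straddled by the fingers from above at every handle angle; in a light grip it turns between the pads while the handle is swung about its hinge
- scraper: loose bench scraper, 0.14 kg: steel blade 150 mm wide, height 2 mm thick, under a black bar grip 166 long x 25 x 25 mm. Its x axis points from the blade to the grip (up while it hangs in the stand), its y runs along the grip. Overall length along x 92 mm: grip from +21 to +46 mm, blade edge at -46 mm
- scraper_grip (a point): centre of the scraper's black grip; the blade's lower edge is 79.5 mm below it, straight under its middle. Grasp the grip from above across its 25 mm
- rack: fixed steel stand, slot 158 mm long (its x) and 12 mm wide (its y), 20 mm wide over its walls, 80 mm high, on a foot plate 186 x 90 x 4 mm; origin: centre of its underside. The blade hangs in the slot, clear of the foot plate; the grip rests across the wall tops, its centre 92.5 mm over the origin.
- carrot_0: carrot piece 0, a round slice 30 mm across and 18 mm thick, 14 g, orange, lying flat on the board; origin: centre of its underside
- carrot_1: carrot piece 1, a round slice 28 mm across and 18 mm thick, 14 g, orange, lying flat on the board; origin: centre of its underside
- carrot_2: carrot piece 2, a round slice 29 mm across and 18 mm thick, 14 g, orange, lying flat on the board; origin: centre of its underside
- carrot_3: carrot piece 3, a round slice 27 mm across and 18 mm thick, 14 g, orange, lying flat on the board; origin: centre of its underside
- carrot_4: carrot piece 4, a round slice 30 mm across and 18 mm thick, 14 g, orange, lying flat on the board; origin: centre of its underside
- carrot_5: carrot piece 5, a round slice 28 mm across and 18 mm thick, 14 g, orange, lying flat on the board; origin: centre of its underside
- pepper_mill: wooden pepper mill, 58 mm wide, height 170 mm, bystander; origin: centre of its underside
- herb_jar: green-capped herb jar, 46 mm wide, height 106 mm, bystander; origin: centre of its underside
- mustard_jar: glass jar with red lid, 62 mm wide, height 86 mm, bystander; origin: centre of its underside

How it is judged:
By the outcome, as a careful person would: the job done as asked, in the order asked, and still so for the second after the job is handed in, while the arm keeps its last pose, push and grip.
It also fails if it takes over 72 s, if anything falls off the work surface, if the arm or the gripper's body presses on something with over 40 N, if the wrist force passes 120 N, or if a joint passes its speed limit or range.

ROBOT

A 6-joint arm with a two-finger parallel gripper is mounted at the origin on a cart in front of the work surface, level with it; the furniture and walls round the work are solid. World frame = base frame: x ahead of the robot, y to its left, z up, the work surface at z = 0. Lengths are in m, angles in rad, forces in N, time in s.
With the tool pointing down it reaches from about 0.375 to 0.975 m from the base axis. Payload 3.8 kg.
Tool frame: the origin (TCP) lies midway between the tips of the shut fingers; the grasp point (between the pads) lies 19 mm behind it; z points along the fingers, y is the line along which they close (so a half turn about z gives the same grasp; the last joint's range is limited). The gripper opens to 85 mm and grips with 20 to 120 N. Pads are 22 mm wide; open, the fingers measure 114 mm over their backs; the gripper's body (76 mm by 85 mm) begins 54 mm behind the grasp point. The pads swing forward as they close: fully open they stand 13 mm farther back than shut.
Start: joints at [1.136, 0.264, 1.604, -0, 1.274, -0.037], TCP at [0.261, 0.622, 0.192] pointing down, gripper open.
Joint ranges: [-2.63, 2.63], [-0.94, 2.18], [0.31, 2.57], [-1.31, 4.45], [0, 2.66], [-2.55, 2.55]. Speed limits (rad/s): [2.57, 2.57, 3.14, 3.14, 3.14, 3.14].

INTERFACE

Orientations are given as a rotation vector (axis times angle).
In Python, from workcell import bot, cams gives the robot as it stands.
- The arm moves only by the tool play_rows, never from a script. Its argument "rows" is a list of rows, each a list of 2 entries, a list of its own where there are three numbers: the shift along the tool's x, y, z scaled (see below), then the turn, a rotation vector about the tool's x, y, z scaled (see below). A call has 1 to 20 rows; each row is the pose to reach, as a shift and turn from the pose commanded when the call began, along the tool's axes at that moment; what a row does not reach only later rows make up. The controller multiplies each number of a shift by 250 mm and each number of a turn by 45 degrees. A row lasts 1/12 s, in which the tool goes at most 41.7 mm and 7.16 degrees, less where a joint would pass 70% of its speed; a pose out of reach is approached as far as the arm can. A call with a number of a shift or a turn outside -1 to 1 is refused whole. A call with a gripper value outside its range is refused whole. "claw" is the opening, from -1 (shut) to 1 (fully open), set as the call begins (left out, the last holds). The fingers move at their own pace and stop on an object; "newtons" is the grip in N (left out, the last holds). Time passes only in rows, so rows that repeat a pose let the fingers close. It gives the time, the measured TCP pose, the force, the opening and the grip force at its end, in the units of the state.
- bot.read_state(): the state, without advancing time (a new reading comes with each control period).
- cams.read_camera(name): name is "side" or "top" or "wrist"; returns a dict with "image" (420x560x3 uint8, red, green, blue), "K" (3x3 intrinsics, pixels), "T" (4x4, takes a point from camera to world coordinates); the wrist camera has in their place "mount" (4x4, takes a point from camera to tool coordinates, whose origin is the TCP and whose axes are the flange's). Camera axes: x right, y down, z forward; pixel columns grow to the right and rows downward; lengths in m; the calibration is good to about 2 mm. A picture is of the moment at which its call begins: read the wrist's pose just before it. There is no depth.
- bot.finish_job(): hands the job in; it is judged then, once.
The state is a dict: "time": time; "q": joint angles; "joint_vel": joint speeds; "joint_torque": joint torques, N m; "tool_pos": TCP position; "tcp_rot": TCP orientation; "wrist_force": force on the tool from outside, world axes, zero at the start; "torque": the same for the moment, N m; "width": opening from 0.0 (shut) to 1.0 (fully open); "grip_force": force on a finger pad.
Only numpy, scipy, OpenCV 4.12 (cv2) and the standard library are available. Lean on these libraries where they do the work, as an engineer would, in place of code of your own. Each camera call takes 0.05 s, during which the arm holds its last target. There are 200 camera calls.

## Working session

There is one attempt and no reset: what is moved stays moved. The work goes in short steps, Python scripts to look and compute and a tool call to move; the robot and the scene stay as the last step left them, time stands still between calls to the robot, and variables do not carry over. Pictures are saved under pics/ and viewed, at most 10 in all, crops included, and the job is handed in when it is done.

Besides the shell and the picture viewer there is one more tool, called after "Call:" as name(argument=value, ...) on one line, values as JSON. play_rows: Moves the arm, as the interface text tells. Its arguments: {"type":"object","properties":{"rows":{"type":"array","items":{"type":"array"}},"claw":{"type":"number"},"newtons":{"type":"number"}},"required":["rows"]}

```bash
ls; mkdir -p pics; python3 - <<'E'
from workcell import bot,cams
import cv2,numpy as np
np.set_printoptions(precision=4,suppress=True)
s=bot.read_state();print(s)
ims=[]
for n in ["side","top","wrist"]:
    d=cams.read_camera(n);cv2.imwrite(f"pics/{n}0.png",d["image"][:,:,::-1]);print(n,d["K"],d.get("T",d.get("mount")))
E
```

```text
pics
{'time': 0.0, 'q': array([ 1.1361,  0.2647,  1.6053,  0.    ,  1.2737, -0.0369]), 'joint_vel': array([ 0.0015, -0.0003, -0.0005,  0.0009,  0.0013, -0.0006]), 'joint_torque': array([  0.0022, -51.5109, -36.7318,   0.0001,   0.0129,   0.    ]), 'tool_pos': array([0.2611, 0.6216, 0.1909]), 'tcp_rot': array([-0.6206, -3.0791,  0.0034]), 'wrist_force': array([0.2651, 0.2207, 1.1354]), 'torque': array([ 0.0161,  0.0372, -0.0092]), 'grip_force': 0.0, 'width': 0.9999226771098022}
side [[540.3231   0.     272.117 ]
 [  0.     540.3231 216.7949]
 [  0.       0.       1.    ]] [[-0.9651 -0.1027  0.2411  0.2822]
 [-0.262   0.3879 -0.8837  1.2082]
 [-0.0027 -0.916  -0.4013  0.6204]
 [ 0.      0.      0.      1.    ]]
top [[492.5518   0.     273.3182]
 [  0.     492.5518 212.7472]
 [  0.       0.       1.    ]] [[-0.0003 -0.9953  0.0969  0.4746]
 [-1.     -0.0004 -0.0079  0.0455]
 [ 0.0079 -0.0969 -0.9953  1.3697]
 [ 0.      0.      0.      1.    ]]
wrist [[316.1696   0.     272.807 ]
 [  0.     316.1696 212.4142]
 [  0.       0.       1.    ]] [[-0.0002 -0.9522 -0.3056  0.0778]
 [ 1.     -0.0001 -0.0004  0.0008]
 [ 0.0003 -0.3056  0.9522 -0.1809]
 [ 0.      0.      0.      1.    ]]
```

View pics/top0.png

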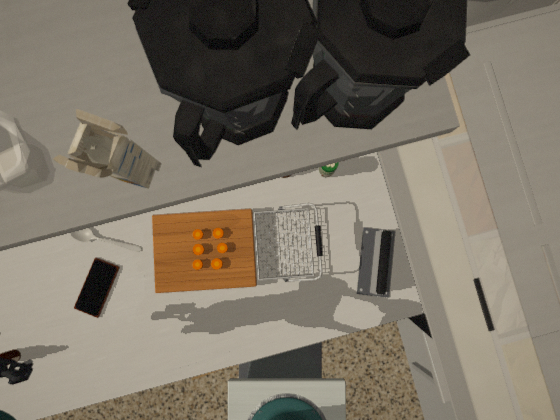

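View pics/side0.png

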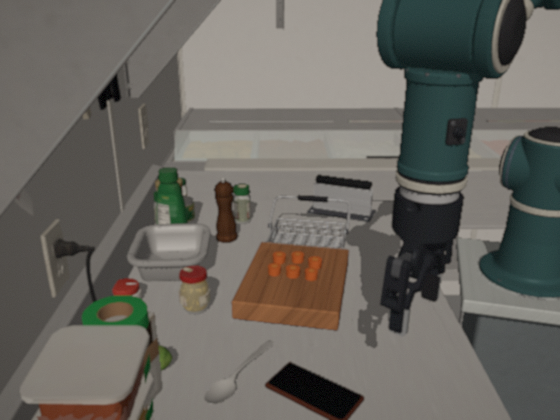

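The top view shows the board at (204,251), carrots around (198–223, 232–265), the basket at (290,243) with its sleeve at (319,240), and the scraper grip at (384,262). In the side view the scraper grip is at (343,182), the sleeve at (312,198), and the board centre at (295,283).

```bash
cat > h.py <<'E'
import cv2,numpy as np
from workcell import bot,cams
from scipy.spatial.transform import Rotation as R
np.set_printoptions(precision=4,suppress=True)
def cam(n):
    s=bot.read_state();d=cams.read_camera(n)
    if n=="wrist":
        T=np.eye(4);T[:3,:3]=R.from_rotvec(s["tcp_rot"]).as_matrix();T[:3,3]=s["tool_pos"];d["T"]=T@d["mount"]
    return d
def ray(d,uv):
    v=d["T"][:3,:3]@np.linalg.inv(d["K"])@np.array([uv[0],uv[1],1.]);return d["T"][:3,3],v/np.linalg.norm(v)
def onz(d,uv,z):
    c,v=ray(d,uv);return c+v*(z-c[2])/v[2]
def tri(d1,u1,d2,u2):
    c1,v1=ray(d1,u1);c2,v2=ray(d2,u2)
    t=np.linalg.lstsq(np.stack([v1,-v2],1),c2-c1,rcond=None)[0]
    p,q=c1+v1*t[0],c2+v2*t[1];return (p+q)/2,np.linalg.norm(p-q)
def proj(d,p):
    c=d["T"][:3,:3].T@(np.asarray(p)-d["T"][:3,3]);u=d["K"]@c;return u[:2]/u[2]
def blobs(m,box,amin=20):
    x0,y0,x1,y1=box;k=np.zeros(m.shape,np.uint8);k[y0:y1,x0:x1]=m[y0:y1,x0:x1]
    cs,_=cv2.findContours(k,cv2.RETR_EXTERNAL,cv2.CHAIN_APPROX_NONE)
    return sorted([(cv2.contourArea(c),cv2.minAreaRect(c)) for c in cs if cv2.contourArea(c)>=amin],key=lambda a:-a[0])
E
python3 - <<'E'
from h import *
t=cam("top");s=cam("side")
def hsv(d): return cv2.cvtColor(d["image"],cv2.COLOR_RGB2HSV)
ht,hs=hsv(t),hsv(s)
dk=lambda h,v:((h[...,2]<v)*255).astype(np.uint8)
for nm,bt,bs in [("scr",(372,220,396,305),(305,168,380,195)),("sleeve",(308,215,330,265),(290,190,335,206))]:
    a=blobs(dk(ht,60),bt,15);b=blobs(dk(hs,60),bs,15);print(nm,a[:3],b[:3])
    if a and b:
        A=a[0][1];B=b[0][1];print(tri(t,A[0],s,B[0]))
        print([onz(t,c,.0925 if nm=="scr" else .115) for c in cv2.boxPoints(A)])
board=((ht[...,0]<20)&(ht[...,1]>110)&(ht[...,2]>60)*1).astype(np.uint8)*255
b=blobs(board,(140,195,262,305),500)[0][1];print("board",b);P=[onz(t,c,.05) for c in cv2.boxPoints(b)];print(np.array(P),np.mean(P,0))
car=((ht[...,0]<14)&(ht[...,1]>200)&(ht[...,2]>170)).astype(np.uint8)*255
for a in blobs(car,(150,205,260,300),10): print("c",a[0],a[1][0],onz(t,a[1][0],.066)[:2])
for n,d in(("t",t),("s",s)):
  pass
c=t["image"][190:310,230:410];cv2.imwrite("pics/c1.png",cv2.resize(c,None,fx=4.4,fy=4.4,interpolation=cv2.INTER_CUBIC)[:,:,::-1])
E
```

```text
scr [(699.5, ((384.82586669921875, 262.07867431640625), (12.657013893127441, 63.90133285522461), 5.440331935882568))] [(351.5, ((343.4612121582031, 181.802734375), (55.189308166503906, 7.5789923667907715), 7.305758953094482))]
(array([ 0.4697, -0.2536,  0.0898]), np.float64(0.002265093780994073))
[array([ 0.3911, -0.227 ,  0.0925]), array([ 0.5548, -0.2461,  0.0925]), array([ 0.5516, -0.2789,  0.0925]), array([ 0.388 , -0.2594,  0.0925])]
sleeve [(120.0, ((318.42352294921875, 240.505859375), (29.298065185546875, 5.215362071990967), 85.60128784179688))] [(89.5, ((312.0279541015625, 198.10914611816406), (28.14258575439453, 4.20357608795166), 4.085616588592529))]
(array([ 0.5262, -0.0808,  0.1002]), np.float64(0.000275265779018402))
[array([ 0.5625, -0.0701,  0.115 ]), array([ 0.5635, -0.0834,  0.115 ]), array([ 0.4891, -0.0884,  0.115 ]), array([ 0.4881, -0.0752,  0.115 ])]
board ((203.24798583984375, 250.41897583007812), (77.7712631225586, 101.68195343017578), 86.28471374511719)
[[0.597  0.3663 0.05  ]
 [0.615  0.0939 0.05  ]
 [0.4079 0.0797 0.05  ]
 [0.3909 0.3481 0.05  ]] [0.5027 0.222  0.05  ]
```

View pics/c1.png

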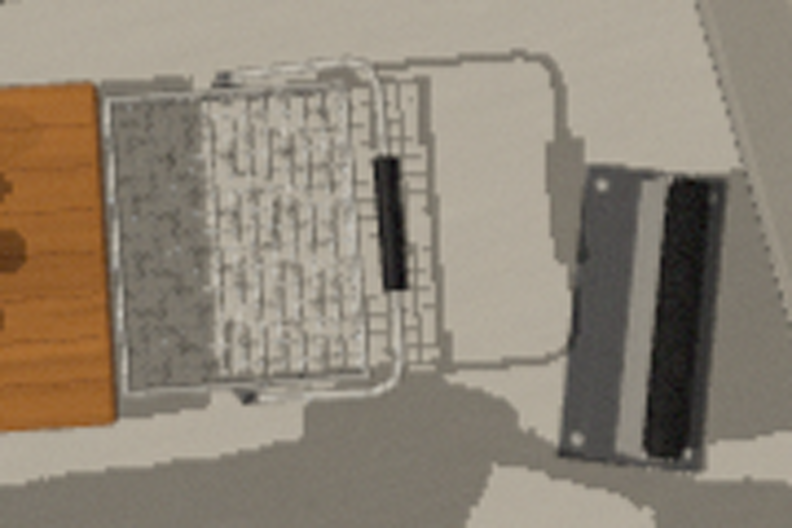

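The crop shows the sleeve at about (390,222), the grip bar of the scraper at (685,318), and the basket flush against the board's right edge. Next I'll get the carrots and a helper for move numbers.

```bash
cat >> h.py <<'E'
def pose_R(yaw):  # tool down, tool y heading yaw (deg)
    a=np.radians(yaw);y=np.array([np.cos(a),np.sin(a),0]);z=np.array([0,0,-1.]);return np.stack([np.cross(y,z),y,z],1)
def cur():
    s=bot.read_state();return s["tool_pos"],R.from_rotvec(s["tcp_rot"]).as_matrix()
def go(p,yaw,frm=None):
    P,M=frm if frm else cur()
    N=pose_R(yaw);sh=M.T@(np.array(p)-P)/.25;tu=np.degrees(R.from_matrix(M.T@N).as_rotvec())/45
    print("shift",sh.round(3),"turn",tu.round(3),"rows>=",round(max(np.linalg.norm(sh)*250/41.7,np.linalg.norm(tu)*45/7.16),1));return np.array(p),N
E
python3 - <<'E'
from h import *
t=cam("top");im=t["image"].astype(int)
print(im[233,199],im[250,198],im[270,180],im[250,210])
m=((im[...,0]>150)&(im[...,0]-im[...,1]>80)&(im[...,2]<60)).astype(np.uint8)*255
for a in blobs(m,(185,222,235,275),8): print(a[0],a[1][0],onz(t,a[1][0],.066)[:2])
f=None
for p,y in [((.36,.42,.22),80),((.46,.20,.22),84),((.47,-.03,.22),84),((.47,-.2,.22),83.5)]: f=go(p,y,f)
E
```

```text
[200 121   0] [204 130  12] [154  98  45] [97 59 37]
79.0 (198.0, 249.0) [0.5053 0.2339]
76.5 (216.0, 263.0) [0.4685 0.186 ]
70.0 (221.5, 247.5) [0.5092 0.172 ]
70.0 (217.5, 232.5) [0.5489 0.183 ]
64.5 (197.5, 233.5) [0.5462 0.2358]
58.5 (197.0, 264.5) [0.4646 0.2359]
shift [-0.677 -0.592 -0.113] turn [-0.001 -0.    -0.284] rows>= 5.4
shift [-0.547 -0.797  0.   ] turn [ 0.     0.    -0.089] rows>= 5.8
shift [-0.136 -0.911  0.   ] turn [0. 0. 0.] rows>= 5.5
shift [-0.071 -0.676  0.   ] turn [0.    0.    0.011] rows>= 4.1
```

Call:
play_rows(rows=[[[-0.15, -0.13, -0.05], [0, 0, -0.08]], [[-0.4, -0.35, -0.1], [0, 0, -0.2]], [[-0.68, -0.59, -0.11], [0, 0, -0.284]], [[-0.68, -0.59, -0.11], [0, 0, -0.284]], [[-0.68, -0.59, -0.11], [0, 0, -0.284]], [[-0.68, -0.59, -0.11], [0, 0, -0.284]]], claw=1)

```text
time: 0.8
tool_pos: [0.3627, 0.4166, 0.2203]
tcp_rot: [0.277, 3.128, -0.002]
wrist_force: [-0.4, -0.1, -0.3]
width: 1.001
grip_force: 0.0
```

Call:
play_rows(rows=[[[-0.15, -0.2, 0], [0, 0, -0.03]], [[-0.547, -0.797, 0], [0, 0, -0.089]], [[-0.547, -0.797, 0], [0, 0, -0.089]], [[-0.547, -0.797, 0], [0, 0, -0.089]], [[-0.547, -0.797, 0], [0, 0, -0.089]], [[-0.547, -0.797, 0], [0, 0, -0.089]], [[-0.547, -0.797, 0], [0, 0, -0.089]]])

```text
time: 1.38
tool_pos: [0.4631, 0.1953, 0.2199]
tcp_rot: [0.173, 3.135, -0.004]
wrist_force: [-0.2, -0.3, 0.2]
width: 0.999
grip_force: 0.0
```

Call:
play_rows(rows=[[[-0.136, -0.911, 0], [0, 0, 0]], [[-0.136, -0.911, 0], [0, 0, 0]], [[-0.136, -0.911, 0], [0, 0, 0]], [[-0.136, -0.911, 0], [0, 0, 0]], [[-0.136, -0.911, 0], [0, 0, 0]], [[-0.136, -0.911, 0], [0, 0, 0]]])

```text
time: 1.88
tool_pos: [0.4709, -0.0327, 0.2199]
tcp_rot: [0.167, 3.136, -0.002]
wrist_force: [0.0, 1.2, 0.4]
width: 1.001
grip_force: 0.0
```

Call:
play_rows(rows=[[[-0.071, -0.676, 0], [0, 0, 0.011]], [[-0.071, -0.676, 0], [0, 0, 0.011]], [[-0.071, -0.676, 0], [0, 0, 0.011]], [[-0.071, -0.676, 0], [0, 0, 0.011]], [[-0.071, -0.676, 0], [0, 0, 0.011]], [[-0.071, -0.676, 0], [0, 0, 0.011]], [[-0.071, -0.676, 0], [0, 0, 0.011]]])

```text
time: 2.47
tool_pos: [0.471, -0.1989, 0.2194]
tcp_rot: [-0.18, -3.136, -0.002]
wrist_force: [-0.8, 0.5, -0.3]
width: 1.0
grip_force: 0.0
```

```bash
python3 - <<'E'
from h import *
d=cam("wrist");cv2.imwrite("pics/w1.png",d["image"][:,:,::-1]);s=bot.read_state();print(s["time"],s["tool_pos"],s["tcp_rot"],s["wrist_force"])
np.save("w1.npy",d["T"]);print(d["T"]);print([proj(d,p) for p in [(.391,-.244,.0925),(.553,-.263,.0925),(.47,-.2536,.0925)]])
E
```

```text
2.5167 [ 0.4711 -0.1983  0.2195] [-0.1775 -3.1362 -0.0016] [0.7499 0.5562 0.361 ]
[[ 0.1145  0.9461  0.303   0.394 ]
 [ 0.9934 -0.1092 -0.0344 -0.1896]
 [ 0.0006  0.305  -0.9524  0.4003]
 [ 0.      0.      0.      1.    ]]
[array([214.116 , 114.8089]), array([222.304 , 271.7587]), array([218.1005, 197.5099])]
```

View pics/w1.png

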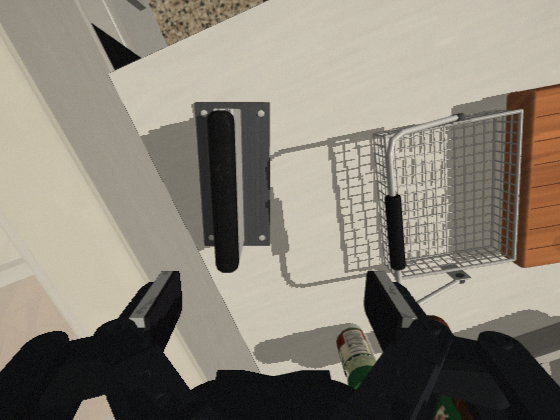

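The wrist view shows the grip bar at (222,110–272), the sleeve at (395,232), and a strip of furniture on the left, edge from (72,0) to (265,370). I'll measure the bar here and check how high that edge is.

```bash
python3 - <<'E'
from h import *
t=cam("top");s=cam("side");w=cam("wrist")
g=lambda d:((d["image"].max(2)<45)*255).astype(np.uint8)
W=blobs(g(w),(195,95,245,282))[0][1];S=blobs(g(s),(305,168,380,195),15)[0][1];Tt=blobs(g(t),(372,220,396,305),15)[0][1]
print(W,Tt,S)
for a,A,b,B in((w,W,t,Tt),(w,W,s,S),(t,Tt,s,S)): print(tri(a,A[0],b,B[0]))
P=np.array([onz(w,c,.1) for c in cv2.boxPoints(W)]);print(P,P.mean(0))
# sleeve too
SL=blobs(g(w),(380,185,410,280))[0][1];print("sleeve",SL); ST=blobs(g(t),(308,215,330,265),15)[0][1];print(tri(w,SL[0],t,ST[0]))
# furniture edge: intersection of two view planes
def plane(d,a,b):
    c,v=ray(d,a);_,u=ray(d,b);n=np.cross(v,u);n/=np.linalg.norm(n);return n,n@c
n1,d1=plane(w,(72,0),(265,370))
for l in [((389,190),(410,263)),((380,150),(432,318))]:
    n2,d2=plane(t,*l);
    for x in(.4,.5,.6): print(x,np.linalg.solve([n1,n2,[1,0,0]],[d1,d2,x]))
f=go((.471,-.2536,.15),83.4)
cr=w["image"][0:420,0:300];cv2.imwrite("pics/c2.png",cv2.vconcat([cv2.resize(t["image"][130:330,340:500],(480,600))])[:,:,::-1])
E
```

```text
((218.7247314453125, 190.77882385253906), (161.56979370117188, 36.53108596801758), 86.26860046386719) ((378.7295837402344, 256.62921142578125), (15.666373252868652, 56.919776916503906), 18.060474395751953) ((343.09381103515625, 181.7684326171875), (54.45175552368164, 7.350096225738525), 7.305759906768799)
(array([ 0.4862, -0.266 , -0.0109]), np.float64(0.011369360677193192))
(array([ 0.4668, -0.2513,  0.0903]), np.float64(0.005175732009193682))
(array([ 0.4764, -0.238 ,  0.095 ]), np.float64(0.017245557765297962))
[[ 0.3866 -0.2584  0.1   ]
 [ 0.3883 -0.2253  0.1   ]
 [ 0.5502 -0.2387  0.1   ]
 [ 0.5487 -0.2777  0.1   ]] [ 0.4685 -0.25    0.1   ]
sleeve ((393.5491027832031, 231.96214294433594), (74.65026092529297, 15.411667823791504), 86.05481719970703)
(array([ 0.5248, -0.0816,  0.1026]), np.float64(0.0038546937212325656))
0.4 [ 0.4    -0.3824 -0.0716]
0.5 [ 0.5    -0.361  -0.0886]
0.6 [ 0.6    -0.3395 -0.1055]
0.4 [ 0.4    -0.4372 -0.204 ]
0.5 [ 0.5    -0.4091 -0.2049]
0.6 [ 0.6    -0.3811 -0.2058]
shift [-0.024 -0.222  0.279] turn [0.    0.    0.005] rows>= 2.1
```

View pics/c2.png

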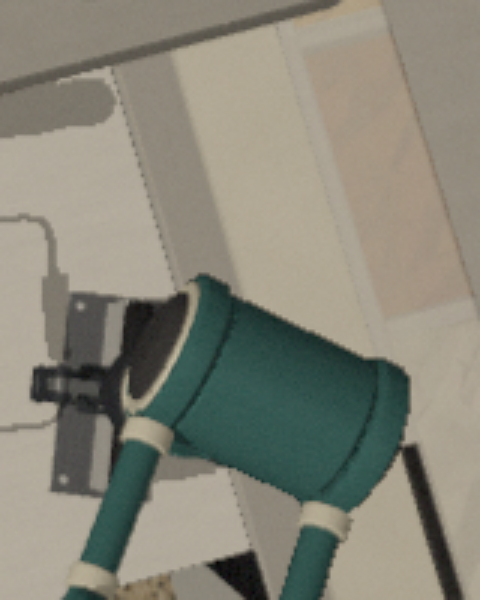

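Call:
play_rows(rows=[[[-0.01, -0.11, 0.12], [0, 0, 0.008]], [[-0.018, -0.222, 0.26], [0, 0, 0.008]], [[-0.018, -0.222, 0.35], [0, 0, 0.008]], [[-0.018, -0.222, 0.44], [0, 0, 0.008]], [[-0.018, -0.222, 0.52], [0, 0, 0.008]], [[-0.018, -0.222, 0.56], [0, 0, 0.008]], [[-0.018, -0.222, 0.584], [0, 0, 0.008]], [[-0.018, -0.222, 0.584], [0, 0, 0.008]], [[-0.018, -0.222, 0.584], [0, 0, 0.008]]])

```text
time: 3.42
tool_pos: [0.4701, -0.255, 0.0746]
tcp_rot: [0.186, 3.135, -0.001]
wrist_force: [-0.3, -0.2, 0.7]
width: 1.0
grip_force: 0.0
```

```bash
python3 - <<'E'
from h import *
d=cam("wrist");cv2.imwrite("pics/w2.png",d["image"][:,:,::-1]);s=bot.read_state();print(s["tool_pos"],s["tcp_rot"],s["wrist_force"])
E
```

```text
[ 0.4705 -0.2554  0.0752] [ 0.1867  3.1339 -0.0018] [ 0.1245 -0.3038  0.1181]
```

View pics/w2.png

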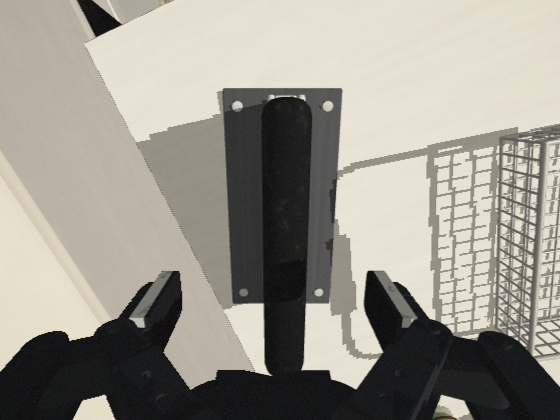

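The wrist view shows the bar centred at about column 285, while the fingers' midpoint is at 273. So the bar lies about 6 mm towards +y; I'll shift and close.

Call:
play_rows(rows=[[[0, 0.012, 0.004], [0, 0, 0]], [[0, 0.022, 0.006], [0, 0, 0]], [[0, 0.022, 0.006], [0, 0, 0]]])

```text
time: 3.72
tool_pos: [0.4704, -0.2495, 0.073]
tcp_rot: [0.187, 3.135, -0.001]
wrist_force: [0.7, 0.1, 0.7]
width: 0.999
grip_force: 0.0
```

Call:
play_rows(rows=[[[0, 0, 0], [0, 0, 0]], [[0, 0, 0], [0, 0, 0]], [[0, 0, 0], [0, 0, 0]], [[0, 0, 0], [0, 0, 0]], [[0, 0, 0], [0, 0, 0]], [[0, 0, 0], [0, 0, 0]], [[0, 0, 0], [0, 0, 0]], [[0, 0, 0], [0, 0, 0]], [[0, 0, 0], [0, 0, 0]], [[0, 0, 0], [0, 0, 0]]], claw=-1, newtons=80)

```text
time: 4.55
tool_pos: [0.4699, -0.2497, 0.0721]
tcp_rot: [-0.188, -3.136, -0.0]
wrist_force: [-1.1, -0.5, -0.4]
width: -0.001
grip_force: 0.0
```

```bash
python3 - <<'E'
from h import *
s=bot.read_state();print(s);p,M=cur();print(M);np.save("grasp.npy",np.r_[s["tool_pos"],s["tcp_rot"]])
yaw=np.degrees(np.arctan2(M[1,1],M[0,1]));print(yaw)
f=None
# lift, over board start
for q,y in [((p[0],p[1],.24),yaw),((.455,-.04,.24),88),((.475,.16,.24),93.85),((.4965,.30,.24),93.85)]: f=go(q,y,f)
E
```

```text
{'time': 4.55, 'q': array([-0.5354,  0.1031,  2.0281,  0.    ,  1.0105, -1.9863]), 'joint_vel': array([-0.0005, -0.0007,  0.0011, -0.0016, -0.0006,  0.0002]), 'joint_torque': array([ -0.0055, -38.36  , -32.5462,  -0.0007,   0.0008,  -0.    ]), 'tool_pos': array([ 0.4699, -0.2497,  0.0721]), 'tcp_rot': array([-0.1882, -3.1359, -0.0001]), 'wrist_force': array([-1.0625, -0.4805, -0.4187]), 'torque': array([0.0153, 0.036 , 0.0048]), 'grip_force': 0.0, 'width': -0.0005346132079852929}
[[-0.9928  0.1196 -0.0001]
 [ 0.1196  0.9928  0.0001]
 [ 0.0001  0.0001 -1.    ]]
83.13283248752973
shift [ 0.     0.    -0.671] turn [ 0. -0.  0.] rows>= 4.0
shift [0.159 0.826 0.   ] turn [ 0.     0.    -0.108] rows>= 5.0
shift [-0.052  0.802  0.   ] turn [ 0.    0.   -0.13] rows>= 4.8
shift [-0.123  0.553  0.   ] turn [0. 0. 0.] rows>= 3.4
```

```bash
python3 - <<'E'
from h import *
w=cam("wrist");s=cam("side")
print(proj(w,bot.read_state()["tool_pos"]))
v=cv2.resize(s["image"][120:270,230:430],(533,400),interpolation=cv2.INTER_CUBIC)
c=cv2.resize(w["image"],(533,400));cv2.imwrite("pics/v3.png",cv2.vconcat([c,v])[:,:,::-1][:,:,:]) if 0 else cv2.imwrite("pics/v3.png",cv2.hconcat([cv2.resize(c,(400,300)),cv2.resize(v,(400,300))])[:,:,::-1])
E
```

```text
[271.8654 242.6271]
```

View pics/v3.png

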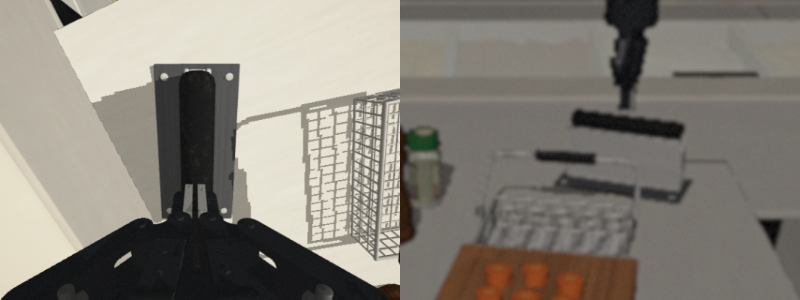

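The side panel shows the shut fingertips at about (342,172), just above or behind the bar at (343,182). I need to know the tips' true height.

```bash
python3 - <<'E'
from h import *
s=cam("side");w=cam("wrist")
for z in (.07,.0925,.105,.12,.14): print(z,proj(s,(.47,-.25,z)),proj(s,(.47,-.27,z)))
g=s["image"][160:192,330:356].max(2);print(g)
P,M=cur()
for b in (0,.01,.02,.03,.05): print(b,proj(w,P-M[:,2]*b))
v=w["image"][150:400,170:390];cv2.imwrite("pics/v4.png",cv2.convertScaleAbs(cv2.resize(v,None,fx=2.4,fy=2.4,interpolation=cv2.INTER_CUBIC),alpha=2.5)[:,:,::-1])
E
```

```text
0.07 [342.4489 188.6996] [343.4593 186.3495]
0.0925 [342.8383 181.3312] [343.8501 179.0507]
0.105 [343.0565 177.2002] [344.0692 174.9593]
0.12 [343.3203 172.2075] [344.3339 170.0147]
0.14 [343.6753 165.4892] [344.6901 163.3619]
[[118 119 119 117 121 117  96  56  21  15  18  15  17  12  15  20  19  25
   49  89 115 122 119 118 120 119]
 [118 119 119 119 121 116  96  56  26  25  23  23  19  19  24  21  26  45
   67  93 116 121 119 121 121 120]
 [119 120 119 119 119 117 100  74  59  49  33  22  17  17  18  20  37  66
   89 109 119 121 120 119 121 120]
 [121 120 120 119 120 118 112 102  96  82  49  24  17  13  17  29  46  71
   97 116 119 118 120 120 121 121]
 [118 120 120 120 120 120 119 117 114  98  61  25  16  16  16  40  59  74
   95 113 120 121 120 120 118 120]
 [120 120 119 118 119 118 120 121 118  98  62  28  19  20  30  57  71  77
   95 115 121 120 120 119 120 119]
 [121 122 122 122 122 123 122 122 118 102  66  32  24  26  40  69  84  87
  101 118 123 121 122 122 119 121]
 [126 128 126 127 126 127 126 127 124 105  68  33  23  31  44  74  91  99
  115 126 127 127 127 126 126 127]

[... 2038 characters left out ...]
 39  34  35  30  25  23  23  20]
 [115 115 116 118 118 118 120 115 110 110 104 105 108 109 105  98  93  85
   81  76  77  71  67  61  51  43]
 [117 116 118 118 118 117 117 116 118 116 116 118 120 120 118 115 109 107
  110 109 110 107 102  98  89  81]
 [117 117 118 117 116 118 117 118 117 118 117 117 117 119 119 118 116 117
  118 120 121 121 117 114 110 106]
 [116 117 117 117 117 117 117 117 118 117 117 118 118 118 118 118 117 117
  119 119 119 119 118 119 115 120]
 [117 117 117 116 118 117 118 119 117 118 118 118 118 118 120 118 117 120
  118 119 119 118 117 119 120 118]]
0 [271.8532 242.4963]
0.01 [271.7955 249.2158]
0.02 [271.7315 256.6587]
0.03 [271.6603 264.9487]
0.05 [271.4905 284.7222]
```

View pics/v4.png

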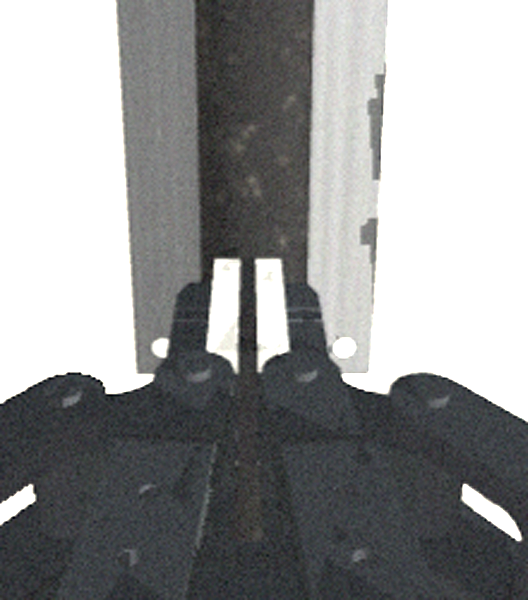

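The enlarged wrist view shows the shut tips at about (273,257) lying over the bar. That row and the side view's row 174 both put the real fingertips about 40 mm behind the reported TCP, roughly 8 mm above the bar. I'll open and go about 36 mm lower, checking force.

Call:
play_rows(rows=[[[0, 0, 0], [0, 0, 0]], [[0, 0, 0], [0, 0, 0]], [[0, 0, 0], [0, 0, 0]], [[0, 0, 0], [0, 0, 0]], [[0, 0.003, 0], [0, 0, 0]], [[0, 0.003, 0.03], [0, 0, 0]], [[0, 0.003, 0.06], [0, 0, 0]], [[0, 0.003, 0.09], [0, 0, 0]], [[0, 0.003, 0.12], [0, 0, 0]], [[0, 0.003, 0.145], [0, 0, 0]], [[0, 0.003, 0.145], [0, 0, 0]]], claw=1)

```text
time: 5.67
tool_pos: [0.4684, -0.2481, 0.0336]
tcp_rot: [-0.188, -3.133, -0.003]
wrist_force: [-0.3, -0.2, 0.3]
width: 1.003
grip_force: 0.0
```

Call:
play_rows(rows=[[[0, 0, 0], [0, 0, 0]], [[0, 0, 0], [0, 0, 0]], [[0, 0, 0], [0, 0, 0]], [[0, 0, 0], [0, 0, 0]], [[0, 0, 0], [0, 0, 0]], [[0, 0, 0], [0, 0, 0]], [[0, 0, 0], [0, 0, 0]]], claw=-1, newtons=80)

```text
time: 6.25
tool_pos: [0.4706, -0.2494, 0.0366]
tcp_rot: [0.188, 3.135, -0.001]
wrist_force: [0.4, -0.3, 3.3]
width: 0.278
grip_force: 78.9
```

Grasped. I'll log the resting pose, lift straight out, and plan the carry.

```bash
python3 - <<'E'
from h import *
a=[]
for i in range(4): cams.read_camera("wrist");s=bot.read_state();a.append(np.r_[s["tool_pos"],s["tcp_rot"]*np.sign(s["tcp_rot"][1])])
a=np.mean(a,0);print(a,s["wrist_force"],s["torque"]);np.save("grasp.npy",a)
M=R.from_rotvec(a[3:]).as_matrix();p=a[:3];yaw=np.degrees(np.arctan2(M[1,1],M[0,1]));print(yaw)
f=(p,M)
for q,y in [((p[0],p[1],.22),yaw),((.46,-.03,.22),88),((.475,.16,.22),93.85),((.498,.295,.22),93.85)]: f=go(q,y,f)
E
```

```text
[ 0.4706 -0.2494  0.0367  0.1879  3.1346 -0.0011] [-0.7988 -0.238   5.2495] [ 0.0629 -0.0285 -0.0096]
83.13797645635734
shift [-0.001 -0.    -0.733] turn [-0.001  0.002  0.   ] rows>= 4.4
shift [0.147 0.866 0.   ] turn [ 0.     0.    -0.108] rows>= 5.3
shift [-0.033  0.762  0.   ] turn [ 0.    0.   -0.13] rows>= 4.6
shift [-0.128  0.533  0.   ] turn [0. 0. 0.] rows>= 3.3
```

Call:
play_rows(rows=[[[0, 0, -0.02], [0, 0, 0]], [[0, 0, -0.06], [0, 0, 0]], [[0, 0, -0.12], [0, 0, 0]], [[0, 0, -0.2], [0, 0, 0]], [[0, 0, -0.3], [0, 0, 0]], [[0, 0, -0.42], [0, 0, 0]], [[0, 0, -0.54], [0, 0, 0]], [[0, 0, -0.66], [0, 0, 0]], [[0, 0, -0.72], [0, 0, 0]], [[0, 0, -0.734], [0, 0, 0]], [[0, 0, -0.734], [0, 0, 0]]])

```text
time: 7.37
tool_pos: [0.4705, -0.2493, 0.221]
tcp_rot: [0.188, 3.134, -0.002]
wrist_force: [0.4, 0.2, -2.0]
width: 0.278
grip_force: 78.4
```

Call:
play_rows(rows=[[[0.01, 0.06, 0], [0, 0, -0.01]], [[0.03, 0.18, 0], [0, 0, -0.025]], [[0.055, 0.33, 0], [0, 0, -0.04]], [[0.08, 0.48, 0], [0, 0, -0.06]], [[0.105, 0.63, 0], [0, 0, -0.08]], [[0.13, 0.76, 0], [0, 0, -0.1]], [[0.147, 0.866, 0], [0, 0, -0.108]]])

```text
time: 7.95
tool_pos: [0.4565, -0.0264, 0.2166]
tcp_rot: [-0.052, -3.136, -0.002]
wrist_force: [0.3, -0.2, -1.2]
width: 0.278
grip_force: 78.7
```

Call:
play_rows(rows=[[[-0.005, 0.12, 0], [0, 0, -0.02]], [[-0.01, 0.26, 0], [0, 0, -0.05]], [[-0.018, 0.42, 0], [0, 0, -0.08]], [[-0.025, 0.57, 0], [0, 0, -0.1]], [[-0.033, 0.69, 0], [0, 0, -0.12]], [[-0.033, 0.762, 0], [0, 0, -0.13]]])

```text
time: 8.45
tool_pos: [0.4718, 0.1638, 0.2166]
tcp_rot: [0.111, -3.135, -0.001]
wrist_force: [0.2, -0.2, -2.3]
width: 0.28
grip_force: 78.7
```

Call:
play_rows(rows=[[[-0.03, 0.12, 0], [0, 0, 0]], [[-0.06, 0.26, 0], [0, 0, 0]], [[-0.1, 0.4, 0], [0, 0, 0]], [[-0.12, 0.5, 0], [0, 0, 0]], [[-0.128, 0.533, 0], [0, 0, 0]], [[-0.128, 0.533, 0], [0, 0, 0]]])

```text
time: 8.95
tool_pos: [0.4952, 0.2971, 0.2166]
tcp_rot: [0.11, -3.135, 0.003]
wrist_force: [-0.0, -0.1, -1.9]
width: 0.28
grip_force: 78.8
```

```bash
python3 - <<'E'
from h import *
s=bot.read_state();print(s["time"],s["tool_pos"],s["wrist_force"])
P,M=cur()
d=cam("side")
print("bar centre pred",proj(d,P+[0,0,.056]),"blade edge ends pred",[proj(d,P+[0,0,-.0235]+M[:,0]*k) for k in(.075,-.075)])
cv2.imwrite("pics/s4.png",cv2.resize(d["image"][150:350,180:447],(800,600),interpolation=cv2.INTER_CUBIC)[:,:,::-1])
go((.498,.295,.085),93.85)
E
```

```text
8.95 [0.4952 0.2971 0.2166] [-0.0128 -0.1173 -1.9495]
bar centre pred [290.649  186.0121] blade edge ends pred [array([329.6206, 228.1881]), array([251.7789, 222.3749])]
shift [-0.013 -0.002  0.528] turn [-0.003 -0.005  0.003] rows>= 3.2
```

View pics/s4.png

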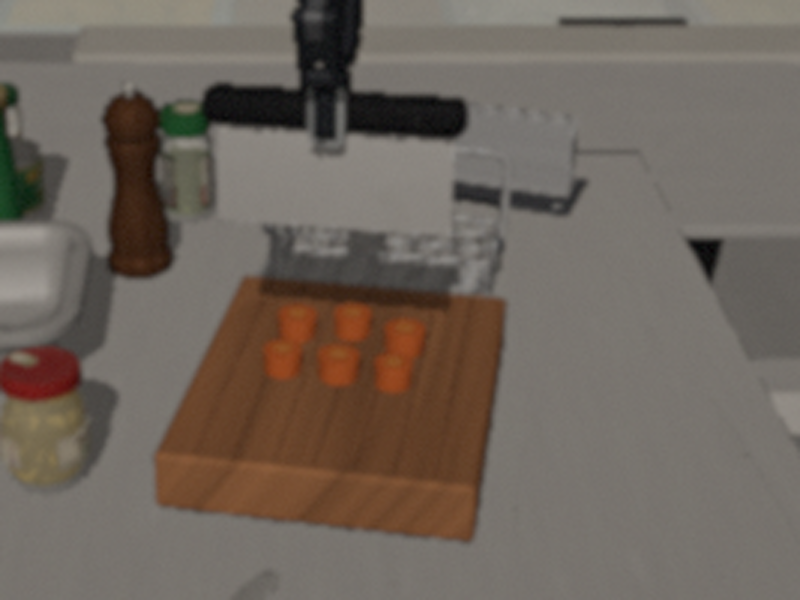

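The side view shows the scraper held straight. The blade edge runs from (252,223) to (330,228), matching my prediction, and all six carrots sit in front with the mill and jars clear. I'll descend behind the carrots.

Call:
play_rows(rows=[[[0, 0, 0.08], [0, 0, 0]], [[-0.01, 0, 0.2], [0, 0, 0]], [[-0.013, 0, 0.33], [0, 0, 0]], [[-0.013, 0, 0.44], [0, 0, 0]], [[-0.013, 0, 0.51], [0, 0, 0]], [[-0.013, 0, 0.528], [0, 0, 0]], [[-0.013, 0, 0.528], [0, 0, 0]], [[-0.013, 0, 0.528], [0, 0, 0]]])

```text
time: 9.67
tool_pos: [0.5007, 0.295, 0.088]
tcp_rot: [-0.104, 3.14, -0.0]
wrist_force: [0.6, -0.5, -0.5]
width: 0.28
grip_force: 78.8
```

```bash
python3 - <<'E'
from h import *
for i in range(3): cams.read_camera("top"); s=bot.read_state();print(s["tool_pos"],s["tcp_rot"],s["wrist_force"])
go((.498,.295,.0755),93.85)
E
```

```text
[0.5016 0.2956 0.0891] [-0.1042  3.1377  0.0014] [ 0.6614 -0.214  -1.106 ]
[0.502  0.2961 0.0896] [-0.1045  3.1367  0.0023] [ 0.33   -0.5459 -1.2291]
[0.502  0.2962 0.0897] [-0.1048  3.1365  0.0024] [ 0.1798  0.0114 -1.321 ]
shift [ 0.017 -0.004  0.057] turn [ 0.002  0.004 -0.001] rows>= 0.4
```

Call:
play_rows(rows=[[[0.005, 0, 0.02], [0, 0, 0]], [[0.01, 0, 0.035], [0, 0, 0]], [[0.015, 0, 0.045], [0, 0, 0]], [[0.015, 0, 0.05], [0, 0, 0]], [[0.015, 0, 0.05], [0, 0, 0]], [[0.015, 0, 0.05], [0, 0, 0]]])

```text
time: 10.32
tool_pos: [0.4965, 0.2955, 0.0747]
tcp_rot: [0.106, -3.139, 0.0]
wrist_force: [-0.3, -0.2, -0.6]
width: 0.28
grip_force: 78.8
```

```bash
python3 - <<'E'
from h import *
d=cam("side");s=bot.read_state();print(s["tool_pos"],s["tcp_rot"],s["wrist_force"],s["torque"])
P,M=cur()
for z in (-.0235,): print([proj(d,P+[0,0,z]+M[:,0]*k) for k in(.075,-.075)],[proj(d,[*(P+M[:,0]*k)[:2],.05]) for k in(.075,-.075)])
cv2.imwrite("pics/s5.png",cv2.resize(d["image"][190:310,220:380],(800,600),interpolation=cv2.INTER_CUBIC)[:,:,::-1])
E
```

```text
[0.4967 0.2956 0.0749] [ 0.1057 -3.1397  0.0001] [-0.3227 -0.0736 -1.0797] [ 0.0209 -0.0293 -0.0593]
[array([326.1085, 292.7593]), array([252.5382, 285.2582])] [array([326.0828, 293.3513]), array([252.5497, 285.8346])]
```

View pics/s5.png

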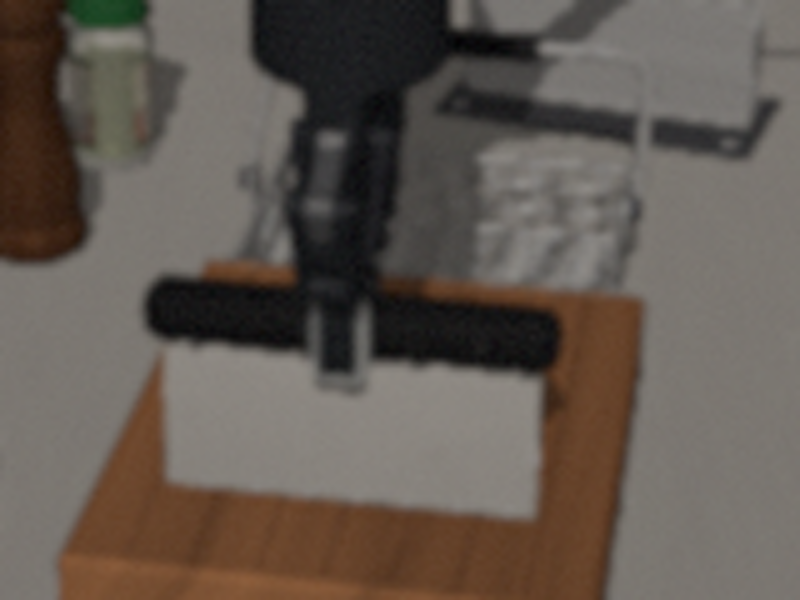

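The view shows the blade resting on or just over the board behind the carrots, edge from (253,287) to (327,294). That was my tenth picture, so I'll work from numbers now. Sweeping.

Call:
play_rows(rows=[[[0, -0.01, 0], [0, 0, 0]], [[0, -0.03, 0], [0, 0, 0]], [[0, -0.06, 0], [0, 0, 0]], [[0, -0.09, 0], [0, 0, 0]], [[0, -0.12, 0], [0, 0, 0]], [[0, -0.15, 0], [0, 0, 0]], [[0, -0.18, 0], [0, 0, 0]], [[0, -0.21, 0], [0, 0, 0]], [[0, -0.24, 0], [0, 0, 0]], [[0, -0.27, 0], [0, 0, 0]], [[0, -0.3, 0], [0, 0, 0]], [[0, -0.33, 0], [0, 0, 0]], [[0, -0.36, 0], [0, 0, 0]], [[0, -0.39, 0], [0, 0, 0]], [[0, -0.42, 0], [0, 0, 0]], [[0, -0.45, 0], [0, 0, 0]], [[0, -0.475, 0], [0, 0, 0]], [[0, -0.49, 0], [0, 0, 0]], [[0, -0.5, 0], [0, 0, 0]]])

```text
time: 11.95
tool_pos: [0.5052, 0.1702, 0.0749]
tcp_rot: [0.105, -3.14, -0.0]
wrist_force: [-0.7, 0.9, -1.9]
width: 0.28
grip_force: 78.8
```

```bash
cat >> h.py <<'E'
def orange(d,box,z,amin=5):
    im=d["image"].astype(int);m=((im[...,0]>95)&(im[...,0]-im[...,1]>55)&(im[...,2]<.2*im[...,0]+15)&(im[...,1]<.68*im[...,0])).astype(np.uint8)*255
    return [(a[0],np.round(a[1][0],1),onz(d,a[1][0],z)[:2]) for a in blobs(m,box,amin)]
E
python3 - <<'E'
from h import *
s=bot.read_state();print(s["time"],s["tool_pos"],s["tcp_rot"],s["wrist_force"])
print(orange(cam("wrist"),(0,0,560,420),.06,15)); print(orange(cam("side"),(230,200,370,330),.06))
t=cam("top");print(orange(t,(160,205,330,295),.06))
go((.5137,.052,.077),93.85)
E
```

```text
11.95 [0.5052 0.1702 0.0749] [ 0.1046 -3.1398 -0.0001] [-0.6669  0.8999 -1.8876]
[(2244.0, array([212.1, 172.4]), array([0.4668, 0.1301])), (2065.0, array([213.3, 235.8]), array([0.5095, 0.1312])), (623.5, array([203.8, 285.9]), array([0.5478, 0.1249]))]
[]
[(40.5, array([240. , 230.3]), array([0.5551, 0.1238])), (31.5, array([242.7, 262.8]), array([0.4691, 0.1163])), (10.0, array([249.5, 279.6]), array([0.4249, 0.098 ])), (6.5, array([207.6, 284.6]), array([0.4118, 0.2083])), (6.5, array([161.5, 274.5]), array([0.4384, 0.3298]))]
shift [-0.002 -0.476 -0.008] turn [-0. -0. -0.] rows>= 2.9
```

Call:
play_rows(rows=[[[0, -0.01, 0], [0, 0, 0]], [[0, -0.03, 0], [0, 0, 0]], [[0, -0.06, 0], [0, 0, 0]], [[0, -0.09, 0], [0, 0, 0]], [[0, -0.12, 0], [0, 0, 0]], [[0, -0.15, 0], [0, 0, 0]], [[0, -0.18, -0.002], [0, 0, 0]], [[0, -0.21, -0.005], [0, 0, 0]], [[0, -0.24, -0.008], [0, 0, 0]], [[0, -0.27, -0.008], [0, 0, 0]], [[0, -0.3, -0.008], [0, 0, 0]], [[0, -0.33, -0.008], [0, 0, 0]], [[0, -0.36, -0.008], [0, 0, 0]], [[0, -0.39, -0.008], [0, 0, 0]], [[0, -0.42, -0.008], [0, 0, 0]], [[0, -0.45, -0.008], [0, 0, 0]], [[0, -0.47, -0.008], [0, 0, 0]], [[0, -0.476, -0.008], [0, 0, 0]], [[0, -0.476, -0.008], [0, 0, 0]]])

```text
time: 13.68
tool_pos: [0.5132, 0.0516, 0.077]
tcp_rot: [-0.104, 3.14, 0.0]
wrist_force: [-0.4, -0.2, -1.6]
width: 0.282
grip_force: 78.8
```

```bash
python3 - <<'E'
from h import *
s=bot.read_state();print(s["time"],s["tool_pos"],s["tcp_rot"],s["wrist_force"])
w=cam("wrist");print(orange(w,(0,0,560,420),.02,15)); print(orange(cam("side"),(230,180,370,330),.06))
cv2.imwrite("pics/w6.png",w["image"][:,:,::-1])
g=np.load("grasp.npy");f=None
for q,y in [((.513,.05,.22),93.85),((.47,-.12,.22),86),((.4706,-.2494,.22),83.14)]: f=go(q,y,f)
E
```

```text
13.6833 [0.5132 0.0516 0.077 ] [-0.1042  3.1398  0.0001] [-0.4163 -0.1572 -1.5954]
[(93.5, array([305. , 232.5]), array([0.5272, 0.079 ]))]
[]
shift [ 0.001 -0.008 -0.572] turn [ 0.  0. -0.] rows>= 3.4
shift [ 0.217 -0.667  0.   ] turn [0.    0.    0.174] rows>= 4.2
shift [-0.039 -0.516  0.   ] turn [0.    0.    0.064] rows>= 3.1
```

Call:
play_rows(rows=[[[0, 0, -0.03], [0, 0, 0]], [[0, 0, -0.1], [0, 0, 0]], [[0, 0, -0.22], [0, 0, 0]], [[0, 0, -0.36], [0, 0, 0]], [[0, -0.01, -0.5], [0, 0, 0]], [[0, -0.01, -0.56], [0, 0, 0]], [[0, -0.01, -0.572], [0, 0, 0]]])

```text
time: 14.37
tool_pos: [0.5165, 0.0501, 0.2257]
tcp_rot: [-0.106, 3.13, 0.0]
wrist_force: [-0.5, -0.6, -1.2]
width: 0.276
grip_force: 78.8
```

Call:
play_rows(rows=[[[0.02, -0.06, 0], [0, 0, 0.015]], [[0.06, -0.19, 0], [0, 0, 0.05]], [[0.11, -0.34, 0], [0, 0, 0.09]], [[0.16, -0.49, 0], [0, 0, 0.13]], [[0.2, -0.61, 0], [0, 0, 0.16]], [[0.217, -0.667, 0], [0, 0, 0.174]], [[0.217, -0.667, 0], [0, 0, 0.174]]])

```text
time: 14.95
tool_pos: [0.4686, -0.1228, 0.2185]
tcp_rot: [-0.115, -3.137, 0.001]
wrist_force: [0.2, 1.1, -0.7]
width: 0.278
grip_force: 79.0
```

```bash
python3 - <<'E'
from h import *
s=bot.read_state();print(s["time"],s["tool_pos"],s["tcp_rot"],s["wrist_force"])
w=cam("wrist");print(orange(w,(0,0,560,420),.02,15)); print(orange(cam("side"),(230,180,370,330),.06));print(orange(cam("top"),(160,205,370,295),.02))
print("board -y edge, rim corners px",[proj(w,p) for p in [(.408,.08,.05),(.615,.094,.05)]])
go((.4706,-.2494,.22),83.14)
E
```

```text
14.95 [ 0.4686 -0.1228  0.2185] [-0.115  -3.1369  0.001 ] [ 0.1577  1.1343 -0.731 ]
[(1081.0, array([418.1, 226.1]), array([0.5439, 0.0579])), (590.5, array([409.6, 169. ]), array([0.4694, 0.043 ])), (209.0, array([401.8, 200.3]), array([0.508 , 0.0354]))]
[]
[(162.0, array([265., 235.]), array([0.5446, 0.0576])), (133.0, array([269.3, 261.3]), array([0.473, 0.046])), (56.5, array([272., 247.]), array([0.5118, 0.0385])), (16.0, array([179.4, 236. ]), array([0.5418, 0.292 ])), (15.0, array([205.5, 285.3]), array([0.4083, 0.2187])), (13.5, array([240.6, 282.1]), array([0.4166, 0.1237])), (12.0, array([205.1, 240.4]), array([0.5298, 0.2215])), (9.0, array([190.7, 282.6]), array([0.4155, 0.259 ])), (7.5, array([198., 274.]), array([0.4386, 0.2395])), (7.0, array([232.5, 235.9]), array([0.5421, 0.1465])), (6.5, array([246.1, 258.8]), array([0.4797, 0.1091])), (5.5, array([183.5, 286.5]), array([0.405 , 0.2783])), (5.5, array([236.1, 260. ]), array([0.4765, 0.1364])), (5.5, array([187.7, 246. ]), array([0.5145, 0.2688])), (5.5, array([215.3, 235.1]), array([0.5444, 0.1937])), (5.5, array([240., 232.]), array([0.5529, 0.1262])), (5.0, array([227.5, 275.5]), array([0.4345, 0.1594]))]
board -y edge, rim corners px [array([460.0523, 113.6501]), array([453.9058, 285.6406])]
shift [-0.039 -0.518 -0.005] turn [ 0.001 -0.002  0.064] rows>= 3.1
```

All six went into the basket, as three merged clumps at y 0.035–0.058 with nothing left on the board. Returning the scraper, I'll pause above the slot to settle.

Call:
play_rows(rows=[[[-0.01, -0.08, 0], [0, 0, 0.01]], [[-0.02, -0.2, 0], [0, 0, 0.03]], [[-0.03, -0.34, 0.02], [0, 0, 0.05]], [[-0.039, -0.45, 0.1], [0, 0, 0.064]], [[-0.039, -0.5, 0.2], [0, 0, 0.064]], [[-0.039, -0.518, 0.3], [0, 0, 0.064]], [[-0.039, -0.518, 0.36], [0, 0, 0.064]], [[-0.039, -0.518, 0.38], [0, 0, 0.064]], [[-0.039, -0.518, 0.38], [0, 0, 0.064]], [[-0.039, -0.518, 0.38], [0, 0, 0.064]]])

```text
time: 15.93
tool_pos: [0.4718, -0.2493, 0.1253]
tcp_rot: [0.185, 3.136, 0.0]
wrist_force: [1.1, -0.2, -0.4]
width: 0.279
grip_force: 79.0
```

```bash
python3 - <<'E'
from h import *
for i in range(4): w=cam("wrist");s=bot.read_state();print(s["time"],s["tool_pos"],s["tcp_rot"])
go((.4706,-.2494,.10),83.14);go((.4706,-.2494,.0367),83.14)
E
```

```text
15.9833 [ 0.4724 -0.2499  0.1262] [ 0.1855  3.1343 -0.0012]
16.0333 [ 0.4726 -0.2502  0.1266] [ 0.1857  3.1335 -0.0019]
16.0833 [ 0.4726 -0.2504  0.1267] [ 0.1861  3.1332 -0.0021]
16.1333 [ 0.4724 -0.2505  0.1267] [ 0.1865  3.1333 -0.0022]
shift [0.008 0.004 0.107] turn [-0.002  0.004  0.001] rows>= 0.6
shift [0.009 0.004 0.36 ] turn [-0.002  0.004  0.001] rows>= 2.2
```

Call:
play_rows(rows=[[[0.006, 0.003, 0.02], [0, 0, 0]], [[0.006, 0.004, 0.05], [0, 0, 0]], [[0.006, 0.004, 0.08], [0, 0, 0]], [[0.006, 0.004, 0.11], [0, 0, 0]], [[0.006, 0.004, 0.14], [0, 0, 0]], [[0.006, 0.004, 0.17], [0, 0, 0]], [[0.006, 0.004, 0.2], [0, 0, 0]], [[0.006, 0.004, 0.22], [0, 0, 0]], [[0.006, 0.004, 0.22], [0, 0, 0]]])

```text
time: 16.88
tool_pos: [0.4686, -0.2485, 0.0681]
tcp_rot: [-0.188, -3.133, -0.002]
wrist_force: [-0.2, -0.1, -1.4]
width: 0.276
grip_force: 79.0
```

```bash
python3 - <<'E'
from h import *
for i in range(2): w=cam("wrist");s=bot.read_state();print(s["time"],s["tool_pos"],s["tcp_rot"],s["wrist_force"],s["torque"])
go((.4706,-.2494,.0367),83.14)
E
```

```text
16.9333 [ 0.469  -0.2488  0.0689] [-0.188  -3.1342 -0.0014] [ 0.4146 -0.0614 -1.1828] [-0.0009  0.0219  0.0348]
16.9833 [ 0.4696 -0.2491  0.0696] [-0.1881 -3.1354 -0.0004] [ 0.6624 -0.4325 -2.2024] [-0.0064  0.0373 -0.003 ]
shift [-0.004 -0.001  0.132] turn [ 0.    -0.001 -0.   ] rows>= 0.8
```

In the slot with no side force; lowering the rest and watching for contact.

Call:
play_rows(rows=[[[0, 0, 0.02], [0, 0, 0]], [[0, 0, 0.04], [0, 0, 0]], [[0, 0, 0.06], [0, 0, 0]], [[0, 0, 0.08], [0, 0, 0]], [[0, 0, 0.1], [0, 0, 0]], [[0, 0, 0.115], [0, 0, 0]], [[0, 0, 0.125], [0, 0, 0]], [[0, 0, 0.128], [0, 0, 0]], [[0, 0, 0.128], [0, 0, 0]]])

```text
time: 17.73
tool_pos: [0.4695, -0.249, 0.0376]
tcp_rot: [-0.188, -3.135, -0.0]
wrist_force: [-0.1, -0.1, -1.9]
width: 0.282
grip_force: 79.0
```

```bash
python3 - <<'E'
from h import *
for i in range(3): w=cam("wrist");s=bot.read_state();print(s["time"],s["tool_pos"],s["tcp_rot"],s["wrist_force"])
E
```

```text
17.7833 [ 0.4697 -0.2492  0.0379] [-0.188  -3.1359 -0.    ] [-0.2525 -0.6042 -1.8175]
17.8333 [ 0.4699 -0.2493  0.0381] [ 0.188   3.1356 -0.0003] [ 0.1771 -0.0327 -1.054 ]
17.8833 [ 0.47   -0.2493  0.0382] [ 0.188   3.1355 -0.0004] [-0.1808 -0.0484 -0.7336]
```

Call:
play_rows(rows=[[[0, 0, 0.004], [0, 0, 0]], [[0, 0, 0.007], [0, 0, 0]], [[0, 0, 0.007], [0, 0, 0]], [[0, 0, 0.007], [0, 0, 0]]])

```text
time: 18.22
tool_pos: [0.4701, -0.2493, 0.0367]
tcp_rot: [0.188, 3.135, -0.001]
wrist_force: [-1.0, 1.0, 1.1]
width: 0.28
grip_force: 79.3
```

Call:
play_rows(rows=[[[0, 0, 0], [0, 0, 0]], [[0, 0, 0], [0, 0, 0]], [[0, 0, 0], [0, 0, 0]], [[0, 0, 0], [0, 0, 0]], [[0, 0, 0], [0, 0, 0]], [[0, 0, 0], [0, 0, 0]]], claw=1)

```text
time: 18.72
tool_pos: [0.4697, -0.2491, 0.0361]
tcp_rot: [-0.188, -3.136, -0.0]
wrist_force: [-1.1, -0.5, -0.1]
width: 1.001
grip_force: 0.0
```

Call:
play_rows(rows=[[[0, 0, -0.03], [0, 0, 0]], [[0, 0, -0.08], [0, 0, 0]], [[0, 0, -0.16], [0, 0, 0]], [[0, 0, -0.27], [0, 0, 0]], [[0, 0, -0.4], [0, 0, 0]], [[0, 0, -0.52], [0, 0, 0]], [[0, 0, -0.6], [0, 0, 0]], [[0, 0, -0.6], [0, 0, 0]]])

```text
time: 19.38
tool_pos: [0.4735, -0.2513, 0.1941]
tcp_rot: [0.187, 3.125, -0.009]
wrist_force: [0.9, -0.3, 0.5]
width: 1.001
grip_force: 0.0
```

```bash
python3 - <<'E'
from h import *
s=bot.read_state();print(s["time"],s["tool_pos"],s["wrist_force"])
g=lambda d,v=60:((d["image"].max(2)<v)*255).astype(np.uint8)
t=cam("top");s=cam("side");w=cam("wrist")
print("scraper side",blobs(g(s),(305,168,380,195),15)[:2]," (before: 343.46,181.80; 55x7.6, 7.3)")
print("scr wrist",[b for b in blobs(g(w,45),(150,60,330,290),200)][:3])
print("sleeve",blobs(g(s),(290,190,335,206),15)[:2],blobs(g(t),(308,215,330,265),15)[:2],blobs(g(w,45),(330,120,470,330),200)[:3])
E
```

```text
19.3833 [ 0.4735 -0.2513  0.1941] [ 0.8949 -0.3032  0.4834]
scraper side [(373.0, ((343.5307922363281, 181.75384521484375), (55.567562103271484, 7.814188003540039), 7.125016689300537))]  (before: 343.46,181.80; 55x7.6, 7.3)
scr wrist [(7587.5, ((261.5, 191.5), (179.0, 53.0), 90.0)), (216.5, ((171.0, 280.0), (18.0, 18.0), 90.0))]
sleeve [(98.0, ((312.0199279785156, 198.2013397216797), (28.27057647705078, 4.523292064666748), 3.814074993133545))] [(120.5, ((318.413818359375, 240.4655303955078), (29.398101806640625, 5.231865406036377), 85.2363510131836))] [(1917.5, ((406.5, 300.0), (58.0, 83.0), 90.0)), (1114.5, ((461.5, 237.0), (82.0, 15.0), 90.0))]
```

The scraper is back exactly where it was (side pixel 343.5,181.8), and the sleeve hasn't moved. Going above the sleeve.

```bash
python3 - <<'E'
from h import *
cams.read_camera("wrist");f=go((.5255,-.079,.19),93.9);go((.5255,-.079,.13),93.9,None)
E
```

```text
shift [-0.143  0.701 -0.017] turn [ 0.001 -0.001 -0.239] rows>= 4.3
shift [-0.143  0.701  0.223] turn [ 0.001 -0.001 -0.239] rows>= 4.5
```

Call:
play_rows(rows=[[[-0.02, 0.08, 0], [0, 0, -0.02]], [[-0.05, 0.2, 0], [0, 0, -0.06]], [[-0.08, 0.35, 0], [0, 0, -0.12]], [[-0.11, 0.5, 0.02], [0, 0, -0.18]], [[-0.13, 0.62, 0.08], [0, 0, -0.22]], [[-0.143, 0.69, 0.15], [0, 0, -0.239]], [[-0.143, 0.701, 0.2], [0, 0, -0.239]], [[-0.143, 0.701, 0.223], [0, 0, -0.239]], [[-0.143, 0.701, 0.223], [0, 0, -0.239]], [[-0.143, 0.701, 0.223], [0, 0, -0.239]]])

```text
time: 20.42
tool_pos: [0.5253, -0.0803, 0.1297]
tcp_rot: [0.105, -3.138, 0.0]
wrist_force: [0.4, -0.8, 0.7]
width: 1.002
grip_force: 0.0
```

```bash
python3 - <<'E'
from h import *
for i in range(3): w=cam("wrist")
s=bot.read_state();print(s["time"],s["tool_pos"],s["tcp_rot"])
m=((w["image"].max(2)<48)*255).astype(np.uint8)
for b in blobs(m,(150,80,420,300),150)[:5]: print(b)
P,M=cur()
for dz in (.095,.101,.105): print(dz,proj(w,(.526,-.081,dz)),proj(w,(.526,-.077,dz)))
# dark run at a few rows
for r in range(130,300,15): 
    c=np.where(m[r,200:350])[0]; print(r,(c.min()+200,c.max()+200,len(c)) if len(c) else None)
T=cam("top");print([ (b[0],b[1]) for b in blobs(((T["image"].max(2)<60)*255).astype(np.uint8),(308,215,330,265),15)])
E
```

```text
20.5667 [ 0.5268 -0.0807  0.1315] [-0.1038  3.1382 -0.001 ]
(2158.0, ((274.0, 221.5), (109.0, 22.0), 90.0))
(441.5, ((377.0, 285.0), (28.0, 26.0), 90.0))
(435.0, ((168.0, 285.0), (28.0, 26.0), 90.0))
0.095 [271.8792 221.9838] [277.3608 222.3277]
0.101 [271.8451 224.8166] [277.4662 225.1684]
0.105 [271.8214 226.7867] [277.5394 227.1438]
130 None
145 None
160 None
175 (np.int64(264), np.int64(285), 22)
190 (np.int64(264), np.int64(285), 22)
205 (np.int64(264), np.int64(285), 22)
220 (np.int64(264), np.int64(285), 22)
235 (np.int64(265), np.int64(285), 21)
250 (np.int64(265), np.int64(284), 20)
265 (np.int64(265), np.int64(284), 20)
280 None
295 None
[(57.5, ((323.0, 235.0), (40.0, 12.0), 90.0))]
```

The sleeve is at columns 264–285, within 1 mm of the fingers' midpoint and parallel to the tool. Descending to straddle it, then a light grip.

Call:
play_rows(rows=[[[0, 0.003, 0.03], [0, 0, 0]], [[0, 0.003, 0.08], [0, 0, 0]], [[0, 0.003, 0.14], [0, 0, 0]], [[0, 0.003, 0.2], [0, 0, 0]], [[0, 0.003, 0.26], [0, 0, 0]], [[0, 0.003, 0.31], [0, 0, 0]], [[0, 0.003, 0.335], [0, 0, 0]], [[0, 0.003, 0.342], [0, 0, 0]], [[0, 0.003, 0.342], [0, 0, 0]], [[0, 0.003, 0.342], [0, 0, 0]]])

```text
time: 21.45
tool_pos: [0.5266, -0.0788, 0.0454]
tcp_rot: [-0.107, 3.139, -0.0]
wrist_force: [0.3, -0.5, 0.3]
width: 1.001
grip_force: 0.0
```

Call:
play_rows(rows=[[[0, 0, 0], [0, 0, 0]], [[0, 0, 0], [0, 0, 0]], [[0, 0, 0], [0, 0, 0]], [[0, 0, 0], [0, 0, 0]], [[0, 0, 0], [0, 0, 0]], [[0, 0, 0], [0, 0, 0]], [[0, 0, 0], [0, 0, 0]], [[0, 0, 0], [0, 0, 0]], [[0, 0, 0], [0, 0, 0]], [[0, 0, 0], [0, 0, 0]]], claw=-1, newtons=20)

```text
time: 22.28
tool_pos: [0.5263, -0.0789, 0.0451]
tcp_rot: [-0.107, 3.139, -0.001]
wrist_force: [-0.5, -1.4, 1.3]
width: 0.178
grip_force: 21.7
```

```bash
python3 - <<'E'
from h import *
for i in range(3): cams.read_camera("side");s=bot.read_state();print(s["time"],s["tool_pos"],s["tcp_rot"],s["wrist_force"],s["width"])
P,M=cur();print(np.degrees(np.arctan2(M[1,1],M[0,1])))
for th0 in (1.05,1.1):
  for th in np.linspace(th0,0,14): print(round(th,2),"y %.3f z %.3f"%(.1*(np.sin(th0)-np.sin(th))/.25,-.1*(np.cos(th)-np.cos(th0))/.25))
E
```

```text
22.3333 [ 0.5263 -0.0789  0.0451] [-0.1068  3.1394 -0.0006] [ 1.2883 -1.9386  1.1586] 0.17569350288193558
22.3833 [ 0.5263 -0.0789  0.0451] [-0.1067  3.1394 -0.0006] [ 0.2088 -2.2214  0.8112] 0.17577804556848897
22.4333 [ 0.5263 -0.0789  0.0451] [-0.1068  3.1394 -0.0006] [ 0.4635 -1.698   1.1188] 0.17495966452365683
93.89625768800204
1.05 y 0.000 z -0.000
0.97 y 0.017 z -0.027
0.89 y 0.037 z -0.053
0.81 y 0.058 z -0.077
0.73 y 0.081 z -0.100
0.65 y 0.106 z -0.120
0.57 y 0.133 z -0.139
0.48 y 0.161 z -0.155
0.4 y 0.190 z -0.169
0.32 y 0.220 z -0.180
0.24 y 0.251 z -0.189
0.16 y 0.283 z -0.196
0.08 y 0.315 z -0.200
0.0 y 0.347 z -0.201
1.1 y 0.000 z -0.000
1.02 y 0.017 z -0.029
0.93 y 0.036 z -0.057
0.85 y 0.057 z -0.084
0.76 y 0.080 z -0.108
0.68 y 0.106 z -0.130
0.59 y 0.133 z -0.150
0.51 y 0.162 z -0.168
0.42 y 0.192 z -0.183
0.34 y 0.224 z -0.196
0.25 y 0.256 z -0.206
0.17 y 0.289 z -0.213
0.08 y 0.323 z -0.217
0.0 y 0.356 z -0.219
```

Sleeve gripped lightly. Swinging the bail along its arc, first part.

Call:
play_rows(rows=[[[0, 0.004, -0.007], [0, 0, 0]], [[0, 0.009, -0.014], [0, 0, 0]], [[0, 0.017, -0.028], [0, 0, 0]], [[0, 0.026, -0.042], [0, 0, 0]], [[0, 0.036, -0.056], [0, 0, 0]], [[0, 0.046, -0.07], [0, 0, 0]], [[0, 0.057, -0.083], [0, 0, 0]], [[0, 0.068, -0.095], [0, 0, 0]], [[0, 0.08, -0.107], [0, 0, 0]], [[0, 0.093, -0.118], [0, 0, 0]], [[0, 0.106, -0.128], [0, 0, 0]], [[0, 0.119, -0.138], [0, 0, 0]], [[0, 0.133, -0.148], [0, 0, 0]], [[0, 0.148, -0.157], [0, 0, 0]], [[0, 0.162, -0.165], [0, 0, 0]], [[0, 0.175, -0.173], [0, 0, 0]], [[0, 0.185, -0.178], [0, 0, 0]], [[0, 0.192, -0.181], [0, 0, 0]], [[0, 0.192, -0.181], [0, 0, 0]]])

```text
time: 24.02
tool_pos: [0.5236, -0.0321, 0.0928]
tcp_rot: [-0.108, 3.138, -0.005]
wrist_force: [-4.3, -7.2, 9.7]
width: 0.177
grip_force: 20.9
```

```bash
python3 - <<'E'
from h import *
for i in range(3): t=cams.read_camera("side");s=bot.read_state();print(s["time"],s["tool_pos"],s["wrist_force"],s["width"],s["grip_force"])
E
```

```text
24.0667 [ 0.5236 -0.0321  0.0928] [-5.1258 -6.6932  9.2246] 0.17185838819263352 20.85372895002365
24.1167 [ 0.5236 -0.0321  0.0927] [-4.7441 -8.0952 10.3239] 0.17270471659522255 20.856788456439972
24.1667 [ 0.5235 -0.0321  0.0927] [-5.017  -6.0612  8.8796] 0.1782980580519826 20.858884155750275
```

The force shows the bail in slight compression (the arc was a little low), plus a small side load. Easing up before continuing.

Call:
play_rows(rows=[[[0.003, 0, -0.005], [0, 0, 0]], [[0.006, 0, -0.01], [0, 0, 0]], [[0.006, 0, -0.01], [0, 0, 0]], [[0.006, 0, -0.01], [0, 0, 0]]])

```text
time: 24.5
tool_pos: [0.5222, -0.0306, 0.0935]
tcp_rot: [-0.106, 3.138, 0.0]
wrist_force: [-0.1, -2.4, 3.5]
width: 0.178
grip_force: 20.2
```

```bash
python3 - <<'E'
from h import *
for i in range(2): t=cam("side");s=bot.read_state();print(s["time"],s["tool_pos"],s["wrist_force"],s["torque"])
g=cv2.cvtColor(t["image"],cv2.COLOR_RGB2GRAY)
print(orange(t,(230,180,370,250),.02),orange(cam("top"),(250,205,330,295),.02))
E
```

```text
24.55 [ 0.5222 -0.0307  0.0935] [ 0.5754 -2.3633  3.5371] [-0.423  -0.121  -0.0176]
24.6 [ 0.5222 -0.0307  0.0935] [ 0.2748 -2.0597  4.0631] [-0.4482 -0.1641 -0.0378]
[] [(162.5, array([263., 235.]), array([0.5446, 0.0631])), (132.0, array([267.8, 261.2]), array([0.473 , 0.0501])), (55.0, array([270.5, 247.5]), array([0.5104, 0.0426]))]
```

Call:
play_rows(rows=[[[0, 0.01, -0.006], [0, 0, 0]], [[0.001, 0.024, -0.012], [0, 0, 0]], [[0.002, 0.038, -0.018], [0, 0, 0]], [[0.003, 0.052, -0.023], [0, 0, 0]], [[0.004, 0.066, -0.028], [0, 0, 0]], [[0.004, 0.078, -0.031], [0, 0, 0]], [[0.004, 0.086, -0.032], [0, 0, 0]], [[0.004, 0.088, -0.033], [0, 0, 0]], [[0.004, 0.088, -0.033], [0, 0, 0]]])

```text
time: 25.4
tool_pos: [0.5208, -0.0091, 0.1023]
tcp_rot: [-0.107, 3.136, -0.002]
wrist_force: [2.6, -3.5, 5.6]
width: 0.18
grip_force: 20.2
```

```bash
python3 - <<'E'
from h import *
for i in range(2): t=cam("side");s=bot.read_state();print(s["time"],s["tool_pos"],s["wrist_force"],s["torque"],s["width"])
print(orange(cam("top"),(250,205,330,295),.02))
E
```

```text
25.45 [ 0.5208 -0.0091  0.1023] [ 2.3685 -3.3352  5.1442] [-0.7182 -0.5302 -0.0394] 0.17623768059676784
25.5 [ 0.5208 -0.0091  0.1023] [ 4.1819 -3.8883  4.6392] [-0.7065 -0.5791 -0.0035] 0.17619512205945667
[(98.5, array([258.5, 235. ]), array([0.5446, 0.0755])), (28.0, array([261.6, 258. ]), array([0.4819, 0.0668]))]
```

Call:
play_rows(rows=[[[-0.003, 0.004, -0.006], [0, 0, 0]], [[-0.005, 0.016, -0.009], [0, 0, 0]], [[-0.006, 0.03, -0.012], [0, 0, 0]], [[-0.006, 0.044, -0.014], [0, 0, 0]], [[-0.006, 0.058, -0.016], [0, 0, 0]], [[-0.006, 0.072, -0.017], [0, 0, 0]], [[-0.006, 0.083, -0.018], [0, 0, 0]], [[-0.006, 0.088, -0.018], [0, 0, 0]], [[-0.006, 0.088, -0.018], [0, 0, 0]]])

```text
time: 26.3
tool_pos: [0.519, 0.0138, 0.1056]
tcp_rot: [-0.107, 3.139, 0.001]
wrist_force: [2.1, -0.9, 4.1]
width: 0.175
grip_force: 20.1
```

```bash
python3 - <<'E'
from h import *
for i in range(2): t=cam("side");s=bot.read_state();print(s["time"],s["tool_pos"],s["wrist_force"],s["torque"],s["width"])
T=cam("top");print(orange(T,(250,205,330,295),.02))
w=cam("wrist");print(orange(w,(0,0,560,420),.02,15))
np.savez("swing.npz",t=T["image"],s=t["image"],w=w["image"])
E
```

```text
26.35 [0.5189 0.0138 0.1056] [ 3.0284 -0.1758  3.9872] [-0.2708 -0.4457 -0.0731] 0.17322217121072775
26.4 [0.519  0.0138 0.1056] [2.7652 0.6681 5.5484] [-0.1974 -0.3909  0.0242] 0.17775165760549727
[(72.0, array([271.5, 264. ]), array([0.4656, 0.0398]))]
[(2117.0, array([325.5, 233.3]), array([0.5435, 0.0637])), (1733.0, array([320.8, 149.2]), array([0.4691, 0.0508])), (717.0, array([307., 193.]), array([0.5072, 0.0432]))]
```

The force is now purely along the bail (vertical), and the carrots confirm the hinge is directly under the grip. Firming the grip, then lifting slowly.

Call:
play_rows(rows=[[[0, 0, -0.006], [0, 0, 0]], [[0, 0, -0.008], [0, 0, 0]], [[0, 0, -0.008], [0, 0, 0]], [[0, 0, -0.008], [0, 0, 0]]])

```text
time: 26.83
tool_pos: [0.5166, 0.0132, 0.1057]
tcp_rot: [0.106, -3.135, -0.001]
wrist_force: [-0.5, 0.4, -5.6]
width: 0.173
grip_force: 19.7
```

Call:
play_rows(rows=[[[0, 0, 0], [0, 0, 0]], [[0, 0, 0], [0, 0, 0]], [[0, 0, 0], [0, 0, 0]], [[0, 0, 0], [0, 0, 0]], [[0, 0, 0], [0, 0, 0]]], claw=-1, newtons=110)

```text
time: 27.25
tool_pos: [0.5184, 0.0131, 0.1067]
tcp_rot: [0.107, -3.139, -0.0]
wrist_force: [0.0, 0.3, -6.2]
width: 0.143
grip_force: 107.5
```

Call:
play_rows(rows=[[[0, 0, -0.004], [0, 0, 0]], [[0, -0.001, -0.009], [0, 0, 0]], [[0, -0.003, -0.014], [0, 0, 0]], [[0, -0.006, -0.019], [0, 0, 0]], [[0, -0.009, -0.025], [0, 0, 0]], [[0, -0.012, -0.031], [0, 0, 0]], [[0, -0.015, -0.037], [0, 0, 0]], [[0, -0.018, -0.043], [0, 0, 0]], [[0, -0.021, -0.05], [0, 0, 0]], [[0, -0.024, -0.057], [0, 0, 0]], [[0, -0.027, -0.063], [0, 0, 0]], [[0, -0.03, -0.068], [0, 0, 0]], [[0, -0.032, -0.072], [0, 0, 0]], [[0, -0.032, -0.072], [0, 0, 0]]])

```text
time: 28.42
tool_pos: [0.5196, 0.005, 0.1257]
tcp_rot: [-0.107, 3.139, -0.0]
wrist_force: [0.3, 0.2, -6.1]
width: 0.142
grip_force: 107.6
```

```bash
python3 - <<'E'
from h import *
for i in range(2): t=cam("side");s=bot.read_state();print(s["time"],s["tool_pos"],s["tcp_rot"],s["wrist_force"],s["torque"],s["width"],s["grip_force"])
w=cam("wrist");print(orange(w,(0,0,560,420),.02,15))
E
```

```text
28.4667 [0.5195 0.005  0.1256] [-0.1065  3.1395 -0.    ] [ 0.3263  0.6071 -6.9443] [-0.0288 -0.0353 -0.0035] 0.13730453125505546 107.57957696914673
28.5167 [0.5194 0.0051 0.1254] [-0.1065  3.1397  0.    ] [-0.1235  0.3637 -6.1663] [-0.0273  0.019   0.0285] 0.1448300111408879 107.57862567901611
[(2081.0, array([325.9, 234. ]), array([0.5521, 0.0595])), (1721.5, array([321.5, 149.5]), array([0.4718, 0.0459])), (713.0, array([307.6, 193.2]), array([0.5127, 0.0375]))]
```

Force −6.2 N equals the full weight, and the carrots' pixels haven't changed relative to the hand, so the basket hangs level. Lifting the rest.

Call:
play_rows(rows=[[[0, 0, -0.006], [0, 0, 0]], [[0, 0, -0.018], [0, 0, 0]], [[0, 0, -0.038], [0, 0, 0]], [[0, 0, -0.063], [0, 0, 0]], [[0, 0, -0.09], [0, 0, 0]], [[0, 0, -0.12], [0, 0, 0]], [[0, 0, -0.15], [0, 0, 0]], [[0, 0, -0.18], [0, 0, 0]], [[0, 0, -0.21], [0, 0, 0]], [[0, 0, -0.24], [0, 0, 0]], [[0, 0, -0.27], [0, 0, 0]], [[0, 0, -0.3], [0, 0, 0]], [[0, 0, -0.33], [0, 0, 0]], [[0, 0, -0.36], [0, 0, 0]], [[0, 0, -0.387], [0, 0, 0]], [[0, 0, -0.41], [0, 0, 0]], [[0, 0, -0.428], [0, 0, 0]], [[0, 0, -0.438], [0, 0, 0]], [[0, 0, -0.44], [0, 0, 0]], [[0, 0, -0.44], [0, 0, 0]]])

```text
time: 30.23
tool_pos: [0.5194, 0.0051, 0.2354]
tcp_rot: [0.107, -3.14, 0.0]
wrist_force: [0.1, 0.0, -6.5]
width: 0.145
grip_force: 107.6
```

Call:
play_rows(rows=[[[0, 0, 0], [0, 0, 0]], [[0, 0, 0], [0, 0, 0]], [[0, 0, 0], [0, 0, 0]], [[0, 0, 0], [0, 0, 0]], [[0, 0, 0], [0, 0, 0]], [[0, 0, 0], [0, 0, 0]], [[0, 0, 0], [0, 0, 0]], [[0, 0, 0], [0, 0, 0]]])

```text
time: 30.9
tool_pos: [0.5194, 0.0051, 0.2354]
tcp_rot: [-0.107, 3.14, 0.0]
wrist_force: [-0.1, 0.2, -6.6]
width: 0.145
grip_force: 107.6
```

```bash
python3 - <<'E'
from h import *
s=bot.read_state();print(s["time"],s["tool_pos"],s["tcp_rot"],s["wrist_force"],s["joint_vel"],s["grip_force"])
w=cam("wrist");print(orange(w,(0,0,560,420),.13,15))
o=np.load("swing.npz")["w"]
# basket rim in hand frame: match before/after lift by ORB-free phase correlation on basket strip
a=cv2.cvtColor(o,cv2.COLOR_RGB2GRAY)[60:300,330:420].astype(np.float32);b=cv2.cvtColor(w["image"],cv2.COLOR_RGB2GRAY)[60:300,330:420].astype(np.float32);print(cv2.phaseCorrelate(a,b))
E
```

```text
30.9 [0.5194 0.0051 0.2354] [-0.1067  3.1398  0.0001] [-0.115   0.2133 -6.6298] [-0.0004  0.0002 -0.0009  0.0012 -0.001   0.0001] 107.61078715324402
[(2123.5, array([326. , 233.8]), array([0.552 , 0.0595])), (1747.0, array([322., 150.]), array([0.4722, 0.0464])), (711.0, array([307.6, 193.2]), array([0.5127, 0.0376])), (416.5, array([526.5, 333.5]), array([0.6525, 0.29  ])), (225.0, array([526.2, 333.2]), array([0.6522, 0.2897]))]
((0.915945712323051, -0.06611430455750167), 0.24565148035685222)
```

```bash
python3 -c "
from workcell import bot
print(bot.finish_job())"
```

```text
the job is handed in; nothing more can be done
None
```

I handed the job in at 30.9 s, with the basket held level and steady about 13 cm up by its upright handle, all six carrots in it by my image checks, and the scraper back in its stand.

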